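Find the sound sign-post base with the go pin

ROBOT

A 6-joint arm with a two-finger parallel gripper is mounted at the origin on a cart in front of the work surface, level with it; the furniture and walls round the work are solid. World frame = base frame: x ahead of the robot, y to its left, z up, the work surface at z = 0. Lengths are in m, angles in rad, forces in N, time in s.
With the tool pointing down it reaches from about 0.3 to 0.775 m from the base axis. Payload 14.6 kg.
Tool frame: the origin (TCP) lies where the fingers leave the gripper's body, on its centre line; the fingertips stand 97 mm ahead of it and the grasp point (between the pads) lies 78 mm ahead of it; z points along the fingers, y is the line along which they close (so a half turn about z gives the same grasp; the last joint's range is limited). The gripper opens to 94 mm and grips with 3 to 60 N. Pads are 16 mm wide; open, the fingers measure 119 mm over their backs; the gripper's body (75 mm by 177 mm) begins 78 mm behind the grasp point.
Start: joints at [-1.174, 0.3, 1.521, -0, 1.321, -0.067], TCP at [0.246, -0.492, 0.303] pointing down, gripper open.
Joint ranges: [-3.03, 3.03], [-0.79, 2.21], [0.23, 2.52], [-1.04, 4.18], [0, 3.07], [-2.55, 2.55]. Speed limits (rad/s): [2.22, 2.22, 2.57, 3.14, 3.14, 3.14].

INTERFACE

Orientations are given as [roll, pitch, yaw] about the fixed x, y, z axes, in that order (R = Rz(yaw) Ry(pitch) Rx(roll)).
In Python, from cell import state, grab_frame, get_calibration, ticket gives the robot as it stands. The module is installed in compiled form; this text tells all that it offers.
- The arm moves only by the tool jog_arm, never from a script. Its argument "targets" is a list of rows, each a list of 7 numbers: the shift along the tool's x, y, z in fractions of the full range, 1 being 800 mm, then the turn, a rotation vector about the tool's x, y, z in parts of the range, where 1.0 means 180 degrees, then the opening, from 0 (shut) to 1 (fully open). A call has 1 to 10 rows; each row is the pose to reach, as a shift and turn from the pose commanded when the call began, along the tool's axes at that moment; what a row does not reach only later rows make up. A row lasts 1/12 s, in which the tool goes at most 41.7 mm and 7.16 degrees, less where a joint would pass 70% of its speed; a pose out of reach is approached as far as the arm can. No shift or turn number may pass 1 either way. A call with a gripper value outside its range is refused whole. The fingers move at their own pace and stop on an object; "force" is the grip in N (left out, the last holds). Time passes only in rows, so rows that repeat a pose let the fingers close. It gives the time, the measured TCP pose, the force, the opening and the grip force at its end, in the units of the state.
- state(): the state, without advancing time (a new reading comes with each control period).
- grab_frame(name): name is "scene" or "top"; returns the picture (420x560x3 uint8, red, green, blue); there is no depth.
- get_calibration(name): a dict with "fx", "fy", "cx", "cy" (pixels), "rvec" (rotation vector, rad) and "tvec" (3), from world to camera coordinates, as OpenCV has them. Camera axes: x right, y down, z forward; pixel columns grow to the right and rows downward; lengths in m; the calibration is good to about 2 mm. A picture is of the moment at which its call begins. get_calibration takes no time and is no camera call.
- ticket.close_job(): hands the job in; it is judged then, once.
The state is a dict: "time": time; "joints": joint angles; "qd": joint speeds; "effort": joint torques, N m; "tcp_pos": TCP position; "orientation": TCP orientation; "contact_force": force on the tool from outside, world axes, zero at the start; "moment": the same for the moment, N m; "grip_width": finger opening in m; "grip_force": force on a finger pad.
Only numpy, scipy, OpenCV 4.12 (cv2) and the standard library are available. Lean on these libraries where they do the work, as an engineer would, in place of code of your own. Each camera call takes 0.05 s, during which the arm holds its last target. There are 200 camera calls.

TASK

Take the go pin from its rest and, holding it, try it gently in the sockets of the three sign-post bases until you find the one that it enters fully, shoulder down on the rim; never force it where it stops short. Bring that base, kept upright, into the ring marked on the board and leave it there with the pin standing fully home in it; the other two bases stay where they are, and the stamp, stapler and hole punch are left alone.

Things in the scene. Friction and masses are not known exactly. Their poses are not given: they have to be found in the camera images.
- go_pin: handle of the go pin (whole pin 0.12 kg, 100 mm long, upright in its rest): black, square, 20 x 20 mm, 58 to 98 mm above the tip, to grip from above. It slides on the steel neck of the pin against a spring, 0.8 N per mm, as the pin is pressed, and stops hard after 12 mm. Origin: at the tip of the unpressed pin, z up along the pin, x and y square to the handle
- pin_tip (a point): tip of the go pin's nose, z up along the pin: steel pin 16 mm across and 40 mm long, nose tapering to 12 mm over the last 4 mm; above it a steel shoulder disc 25 mm across, 5 mm thick, then a 13 mm gap of thin neck up to the handle. Fully home in a base the shoulder lies on the barrel's top
- rest: rest of the go pin: fixed dark wooden block 52 x 52 mm, 46 mm high, with an 18 mm hole through it from the top, standing on the board; the pin's shoulder lies on its top. Origin: centre of the underside, z up
- base_1: sign-post base, 0.4 to 0.6 kg, loose: round dark steel foot 84 mm across, 10 mm thick; on it a square grey barrel 50 x 50 mm, its flat top 52 mm above the underside; in the top a round socket 18 mm across with a 2.5 mm chamfer. Origin: centre of the underside, z up. All three look alike; exactly one is sound, which one changes each start and only the pin can tell
- base_2: sign-post base, looks like base_1. The socket is dark inside, its mouth is the same in all. In the sound base the pin goes fully home (tip 12 mm above the base's underside); in the two faulty ones the hole is too narrow farther in and hard stops the pin's tip 34 mm above the underside, 18 mm below the barrel's top. Origin as base_1
- base_3: sign-post base, looks like base_1. Pressing any base onto the board with more than 25 N (its own weight of 4 to 6 N included) counts as forcing. A base slides upright along the board when drawn along by the pin held fully home in it, or can be gripped by the barrel. Origin as base_1
- board: fixed light wooden board 300 x 500 mm, 6 mm thick, lying on the desk; the bases, the rest and the stamp stand on it. Origin: centre of the underside, z up; its top is 6 mm above
- spot: ring marked flat on the board: thin black outline 116 mm across outside, 108 mm inside, no step to slide over. Origin: its centre, on the board's top, z up
- rubber_stamp: bystander: rubber stamp with black handle and wooden foot, 27 x 48 mm, 68 mm high, standing on the board. Origin: centre of the underside
- stapler: bystander: black stapler 36 x 134 x 43 mm on the desk, loose. Origin: centre of the underside
- hole_punch: bystander: hole punch with blue top, 67 x 104 x 56 mm, on the desk, loose. Origin: centre of the underside
Not all that is in view belongs to the job. Leave any white look-alike of the base_2 alone. What is shaped like the base_3 but orange is not meant.

How it is judged:
By the outcome, as a careful person would: the job done as asked, in the order asked, and still so for the second after the job is handed in, with the robot touching nothing.
It also fails if it takes over 51 s, if anything falls off the work surface, if the arm or the gripper's body presses on something with over 40 N, if the wrist force passes 120 N, or if a joint passes its speed limit or range.

## Working session

There is one attempt and no reset: what is moved stays moved. The work goes in short steps, Python scripts to look and compute and a tool call to move; the robot and the scene stay as the last step left them, time stands still between calls to the robot, and variables do not carry over. Pictures are saved under pics/ and viewed, at most 10 in all, crops included, and the job is handed in when it is done.

Besides the shell and the picture viewer there is one more tool, called in YAML: its name, and indented under it one key for each argument. jog_arm: Moves the arm, as the interface text tells. Its arguments: {"type":"object","properties":{"targets":{"type":"array"},"force":{"type":"number"}},"required":["targets"]}

```bash
mkdir -p pics
cat > h.py <<'E'
import numpy as np,cv2
from cell import state,grab_frame,get_calibration,ticket
def cal(n):
    c=get_calibration(n);K=np.array([[c['fx'],0,c['cx']],[0,c['fy'],c['cy']],[0,0,1.]])
    return K,np.array(c['rvec'],float),np.array(c['tvec'],float)
def ray(n,u,v,z):
    K,r,t=cal(n);R=cv2.Rodrigues(r)[0];o=-R.T@t;d=R.T@np.linalg.inv(K)@[u,v,1.]
    return o+d*(z-o[2])/d[2]
def proj(n,P):
    K,r,t=cal(n);return cv2.projectPoints(np.array(P,float).reshape(-1,1,3),r,t,K,None)[0].reshape(-1,2)
E
python3 - <<'E'
from h import *
for n in("top","scene"):
    f=grab_frame(n);np.save(f'pics/{n}0.npy',f);cv2.imwrite(f'pics/{n}0.png',cv2.resize(f[...,::-1],(784,588),interpolation=cv2.INTER_CUBIC))
    K,r,t=cal(n);print(n,K[0,0],-cv2.Rodrigues(r)[0].T@t)
print(state())
E
```

```text
top 507.7537891628362 [ 0.33858762 -0.01566778  1.32420384]
scene 495.49580716089207 [0.10378086 0.69078448 0.73823321]
{'time': 0.1, 'joints': array([-1.17359637e+00,  3.00387049e-01,  1.52148709e+00,  1.30975158e-05,
        1.32074649e+00, -6.66191840e-02]), 'qd': array([ 0.00040764,  0.00064253, -0.00059913,  0.00102095,  0.00112717,
        0.00020031]), 'effort': array([ 2.59676643e-03, -5.32646298e+01, -3.53283262e+01,  7.09166424e-02,
        2.34691927e-02, -7.84685699e-05]), 'tcp_pos': array([ 0.24598943, -0.49177304,  0.30217216]), 'orientation': array([-3.14056780e+00, -8.10909627e-05,  4.63815848e-01]), 'contact_force': array([-0.01797493,  0.18847607, -0.49940536]), 'moment': array([-0.01698542,  0.00704274,  0.01942748]), 'grip_force': 0.0, 'grip_width': 0.0940956858451745}
```

View pics/top0.png

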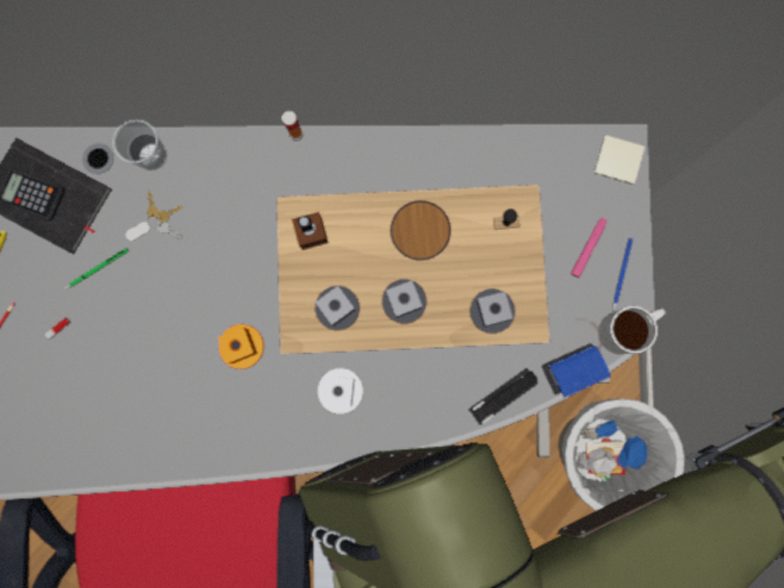

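View pics/scene0.png

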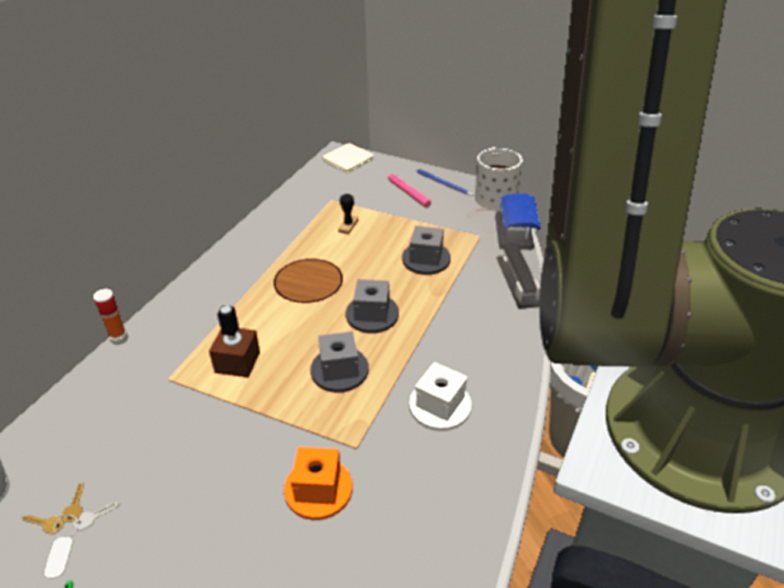

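The top view shows the board with three grey bases at (337,306), (404,299) and (494,310), the rest with the pin at (309,230), the ring at (420,230) and the stamp at (508,220). The white (340,390) and orange (240,346) look-alikes stand off the board. The three grey ones on the board fit the description. The white and orange ones are excluded.

```bash
cat > m.py <<'E'
from h import *
f=np.load('pics/top0.npy');S=1.4
hsv=cv2.cvtColor(f,cv2.COLOR_RGB2HSV);g=cv2.cvtColor(f,cv2.COLOR_RGB2GRAY)
U=4
def crop(u,v,h):
    u,v=int(u/S),int(v/S);a=f[v-h:v+h,u-h:u+h];return cv2.resize(a,None,fx=U,fy=U,interpolation=cv2.INTER_CUBIC),u-h,v-h
def back(p,ou,ov): return (np.array(p)+.5)/U-.5+[ou,ov]
tiles=[]
for nm,u,v in(("b1",337,306),("b2",404,299),("b3",494,310)):
    a,ou,ov=crop(u,v,24);gr=cv2.cvtColor(a,cv2.COLOR_RGB2GRAY);sat=cv2.cvtColor(a,cv2.COLOR_RGB2HSV)[...,1]
    m=((gr>100)&(sat<50)).astype(np.uint8);m=cv2.morphologyEx(m,cv2.MORPH_OPEN,np.ones((7,7)))
    c=max(cv2.findContours(m,cv2.RETR_EXTERNAL,cv2.CHAIN_APPROX_NONE)[0],key=cv2.contourArea)
    rc=cv2.minAreaRect(c);bx=[ray("top",*back(p,ou,ov),.058)[:2] for p in cv2.boxPoints(rc)]
    fm=np.zeros_like(m);cv2.drawContours(fm,[c],-1,1,-1);er=cv2.erode(fm,np.ones((25,25)))
    k=((gr<75)&(er>0)).astype(np.uint8);M=cv2.moments(k,True);h=ray("top",*back((M['m10']/M['m00'],M['m01']/M['m00']),ou,ov),.058)
    e=bx[1]-bx[0]
    fo=((sat<70)).astype(np.uint8);fo=cv2.morphologyEx(fo,cv2.MORPH_OPEN,np.ones((7,7)));fc=max(cv2.findContours(fo,cv2.RETR_EXTERNAL,cv2.CHAIN_APPROX_NONE)[0],key=cv2.contourArea)
    (cc,rr)=cv2.minEnclosingCircle(fc);F=ray("top",*back(cc,ou,ov),.016)
    print(nm,"hole",h[:2].round(4),"barrel",np.mean(bx,0).round(4),"sides",np.linalg.norm(e).round(4),np.linalg.norm(bx[2]-bx[1]).round(4),"yaw",np.degrees(np.arctan2(e[1],e[0])).round(1)%90,"holearea",M['m00'],"foot",F[:2].round(4),(rr/U/508*1.308*2).round(4))
    cv2.drawContours(a,[c],-1,(255,0,0),1);tiles.append(a)
# rest/handle
a,ou,ov=crop(309,230,24);gr=cv2.cvtColor(a,cv2.COLOR_RGB2GRAY);hs=cv2.cvtColor(a,cv2.COLOR_RGB2HSV)
m=(gr<95).astype(np.uint8);m=cv2.morphologyEx(m,cv2.MORPH_CLOSE,np.ones((31,31)))
c=max(cv2.findContours(m,cv2.RETR_EXTERNAL,cv2.CHAIN_APPROX_NONE)[0],key=cv2.contourArea);rc=cv2.minAreaRect(c)
bx=[ray("top",*back(p,ou,ov),.052)[:2] for p in cv2.boxPoints(rc)];e=bx[1]-bx[0]
print("rest",np.mean(bx,0).round(4),np.linalg.norm(e),np.linalg.norm(bx[2]-bx[1]),np.degrees(np.arctan2(e[1],e[0]))%90)
tiles.append(a)
# ring
a,ou,ov=crop(420,230,32);gr=cv2.cvtColor(a,cv2.COLOR_RGB2GRAY)
m=(gr<125).astype(np.uint8)
c=max(cv2.findContours(m,cv2.RETR_EXTERNAL,cv2.CHAIN_APPROX_NONE)[0],key=cv2.contourArea);(cc,ax,an)=cv2.fitEllipse(c)
print("ring",ray("top",*back(cc,ou,ov),.006)[:2].round(4),np.array(ax)/U/508*1.318)
tiles.append(cv2.resize(a,(192,192)))
cv2.imwrite('pics/c1.png',np.hstack([cv2.resize(t,(384,384))if i<0 else t for i,t in enumerate(tiles[:4])])[...,::-1])
a,ou,ov=crop(307,228,16);top=cv2.resize(a,(290,290));print('top crop org',ou,ov,290/32)
s=np.load('pics/scene0.npy');b=cv2.resize(s[210:280,145:195],None,fx=8,fy=8,interpolation=cv2.INTER_CUBIC)[:,:]
row=np.hstack([top,cv2.resize(b,(290,406))[:290]]) if 0 else None
canv=np.zeros((590,790,3),np.uint8);canv[:192,:768]=np.hstack(tiles[:4]);canv[196:486,:290]=top;canv[196:196+392,300:300+280]=cv2.resize(s[210:280,145:195],(280,392),interpolation=cv2.INTER_CUBIC);canv[196:388,590:782]=tiles[4]
cv2.imwrite('pics/c1.png',canv[...,::-1])
E
python3 m.py
```

```text
Traceback (most recent call last):
  File "m.py", line 19, in <module>
    print(nm,"hole",h[:2].round(4),"barrel",np.mean(bx,0).round(4),"sides",np.linalg.norm(e).round(4),np.linalg.norm(bx[2]-bx[1]).round(4),"yaw",np.degrees(np.arctan2(e[1],e[0])).round(1)%90,"holearea",M['m00'],"foot",F[:2].round(4),(rr/U/508*1.308*2).round(4))
                                                                                                                                                                                                                                         ^^^^^^^^^^^^^^^^^^^^^^^^
AttributeError: 'float' object has no attribute 'round'
```

```bash
sed -i 's/(rr\/U\/508\*1.308\*2).round(4)/rr\/U\/508*1.308*2/' m.py; python3 m.py
```

```text
b1 hole [0.478  0.1222] barrel [0.4781 0.1232] sides 0.057 0.0549 yaw 36.0 holearea 386.0 foot [0.4776 0.1225] 0.0830740969199834
b2 hole [ 0.4903 -0.0023] barrel [ 0.4909 -0.002 ] sides 0.0552 0.0543 yaw 22.0 holearea 400.0 foot [ 0.49   -0.0025] 0.08240923934095488
b3 hole [ 0.4718 -0.1653] barrel [ 0.4723 -0.1665] sides 0.0544 0.0549 yaw 16.0 holearea 484.0 foot [ 0.4721 -0.1655] 0.08338454386192984
rest [0.6146 0.1689] 0.05137666689346191 0.05984596717532656 15.445422431228153
ring [ 0.6255 -0.0331] [0.11111043 0.11177685]
top crop org 203 146 9.0625
```

View pics/c1.png

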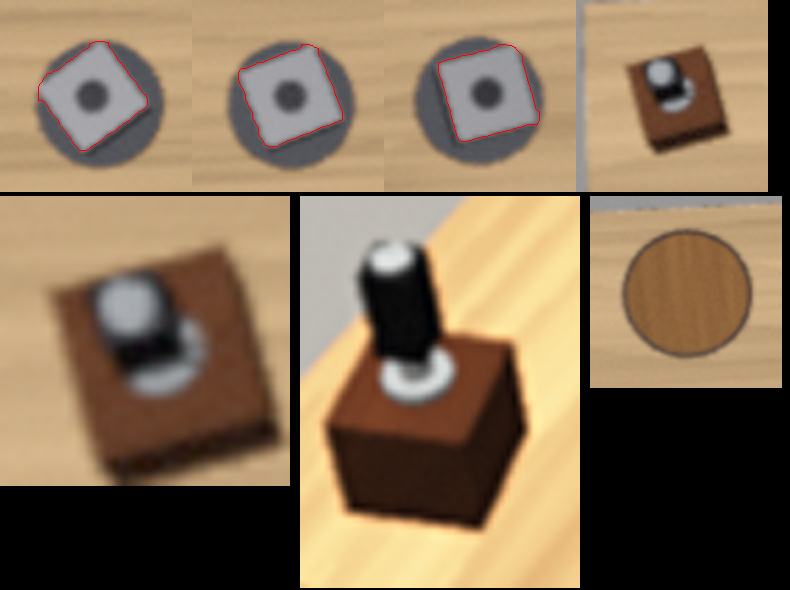

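The crop confirms three plain grey bases on the board, the pin upright in its rest (cap at about (128,109) in the lower-left tile) and the ring.

```bash
cat > t.py <<'E'
from h import *
def tri(a,b):
    A=[];B=[]
    for n,(u,v) in(("top",a),("scene",b)):
        p=ray(n,u,v,0.);q=ray(n,u,v,.3);d=(q-p)/np.linalg.norm(q-p);M=np.eye(3)-np.outer(d,d);A.append(M);B.append(M@p)
    return np.linalg.solve(A[0]+A[1],B[0]+B[1])
E
python3 - <<'E'
from t import *
b=lambda x,y:(203+x/9.0625-.5,146+y/9.0625-.5)
s=lambda x,y:(145+x/5.6-.5,210+y/5.6-.5)
print('cap top/z.112',ray('top',*b(128,109),.112),'scene',ray('scene',*s(90,62),.112),'tri',tri(b(128,109),s(90,62)))
print('shoulder scene',ray('scene',*s(118,178),.057))
C=[ray('top',*b(*p),.052)[:2] for p in((50,96),(225,49),(277,234),(103,268))];print(np.mean(C,0),[np.linalg.norm(C[i]-C[i-1]) for i in range(4)])
st=state()
for n,P in(('rest',(.6146,.1689)),):
    d=np.array(P)-st['tcp_pos'][:2];y=st['orientation'][2];print('tool shift',d@[np.cos(y),np.sin(y)],d@[np.sin(y),-np.cos(y)])
E
```

```text
cap top/z.112 [0.61920444 0.17192045 0.112     ] scene [0.62146455 0.17108692 0.112     ] tri [0.61951148 0.17208748 0.11344644]
shoulder scene [0.62103621 0.17077512 0.057     ]
[0.61792946 0.17082541] [np.float64(0.05201024325059085), np.float64(0.05126176541205659), np.float64(0.0555196388531303), np.float64(0.04994650022160997)]
tool shift 0.625228956852588 -0.42597109566274427
```

Units first: shifts go in shares of 800 mm and turns go in shares of 180 degrees. So 0.631 m / 0.8 = 0.7888, -0.426 m / 0.8 = -0.5325, 0.197 rad / 3.1416 = 0.0627.

jog_arm:
  targets:
    - [0.7888,-0.5325,0.0625,0,0,0.0627,1]
    - [0.7888,-0.5325,0.0625,0,0,0.0627,1]
    - [0.7888,-0.5325,0.0625,0,0,0.0627,1]
    - [0.7888,-0.5325,0.0625,0,0,0.0627,1]
    - [0.7888,-0.5325,0.0625,0,0,0.0627,1]
    - [0.7888,-0.5325,0.0625,0,0,0.0627,1]
    - [0.7888,-0.5325,0.0625,0,0,0.0627,1]
    - [0.7888,-0.5325,0.0625,0,0,0.0627,1]
    - [0.7888,-0.5325,0.0625,0,0,0.0627,1]
    - [0.7888,-0.5325,0.0625,0,0,0.0627,1]

```text
time: 0.93
tcp_pos: [0.4502, -0.1285, 0.2753]
orientation: [3.142, -0.0, 0.267]
contact_force: [0.7, -1.0, -0.5]
grip_width: 0.094
grip_force: 0.0
```

To row units: -0.244 m / 0.8 = -0.305, 0.03 m / 0.8 = 0.0375.

jog_arm:
  targets:
    - [0.3025,-0.305,0.0375,0,0,0,1]
    - [0.3025,-0.305,0.0375,0,0,0,1]
    - [0.3025,-0.305,0.0375,0,0,0,1]
    - [0.3025,-0.305,0.0375,0,0,0,1]
    - [0.3025,-0.305,0.0375,0,0,0,1]
    - [0.3025,-0.305,0.0375,0,0,0,1]
    - [0.3025,-0.305,0.0375,0,0,0,1]
    - [0.3025,-0.305,0.0375,0,0,0,1]
    - [0.3025,-0.305,0.0375,0,0,0,1]
    - [0.3025,-0.305,0.0375,0,0,0,1]

```text
time: 1.77
tcp_pos: [0.6191, 0.1713, 0.2438]
orientation: [-3.141, 0.002, 0.27]
contact_force: [-0.3, -0.3, -1.1]
grip_width: 0.0939
grip_force: 0.0
```

jog_arm:
  targets:
    - [0,0,0,0,0,0,1]
    - [0,0,0,0,0,0,1]

```text
time: 1.93
tcp_pos: [0.6185, 0.1677, 0.2454]
orientation: [3.141, 0.0, 0.266]
contact_force: [0.5, -0.5, 0.0]
grip_width: 0.0937
grip_force: 0.0
```

To row units: 0.075 m / 0.8 = 0.0938, 0.07 m / 0.8 = 0.0875.

jog_arm:
  targets:
    - [0.0025,-0.0038,0.0313,0,0,0,0.6]
    - [0.0025,-0.0038,0.0625,0,0,0,0.5]
    - [0.0025,-0.0038,0.0875,0,0,0,0.4]
    - [0.0025,-0.0038,0.0938,0,0,0,0.35]
    - [0.0025,-0.0038,0.0938,0,0,0,0.35]
    - [0.0025,-0.0038,0.0938,0,0,0,0.35]

```text
time: 2.43
tcp_pos: [0.6203, 0.1714, 0.1719]
orientation: [3.142, -0.001, 0.266]
contact_force: [0.2, 0.2, 1.3]
grip_width: 0.0575
grip_force: 0.0
```

Run:
```python
from h import *
s=state();print(s['tcp_pos'],s['orientation'],s['contact_force'],s['grip_width'])
f=grab_frame("scene");t=grab_frame("top");np.save('pics/s1.npy',f)
u,v=proj("scene",[.6195,.1712,.09])[0].astype(int);u2,v2=proj("top",[.6195,.1712,.09])[0].astype(int);print(u,v,u2,v2)
a=cv2.resize(f[v-50:v+50,u-65:u+65],(780,600),interpolation=cv2.INTER_CUBIC)
cv2.imwrite('pics/s1.png',a[...,::-1]);print(state()['tcp_pos'])
```

```text
[0.62029206 0.17141959 0.17185447] [ 3.14151415e+00 -1.42548501e-03  2.65887370e-01] [0.22286134 0.18348246 1.26700338] 0.05750104756418056
163 229 218 159
[0.62046378 0.17179886 0.17232648]
```

View pics/s1.png

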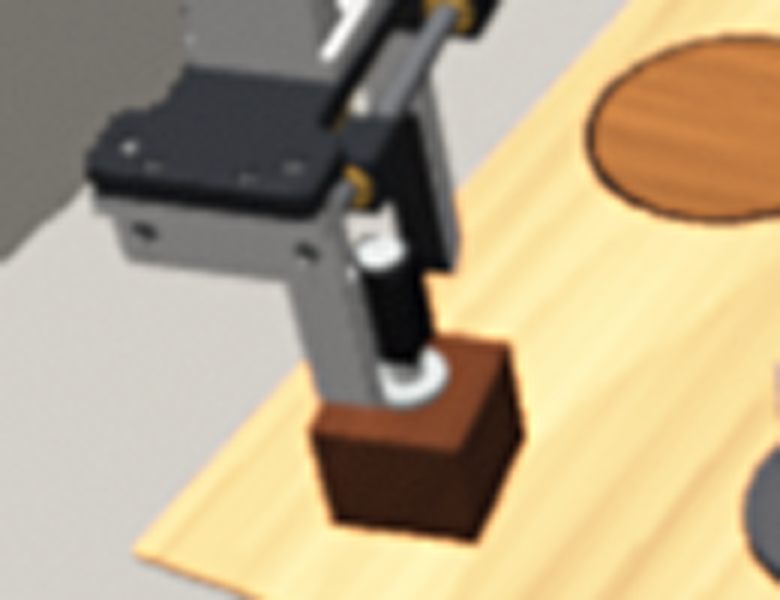

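The crop shows the pin's handle at (400,300) centred between the two fingers, with the fingertips just above the shoulder.

jog_arm:
  targets:
    - [0,0,0,0,0,0,0.1]
    - [0,0,0,0,0,0,0.1]
    - [0,0,0,0,0,0,0.1]
    - [0,0,0,0,0,0,0.1]
    - [0,0,0,0,0,0,0.1]
    - [0,0,0,0,0,0,0.1]
  force: 8

```text
time: 3.03
tcp_pos: [0.62, 0.1721, 0.1705]
orientation: [3.142, -0.0, 0.267]
contact_force: [0.0, 0.1, 0.3]
grip_width: 0.0197
grip_force: 8.0
```

Run:
```python
from h import *
s=state();print({k:np.round(v,4) for k,v in s.items()})
```

```text
{'time': np.float64(3.0333), 'joints': array([ 0.2139,  0.6314,  1.3591, -0.    ,  1.1509,  1.5179]), 'qd': array([ 0.0002,  0.0008, -0.0002, -0.0018, -0.0011,  0.0009]), 'effort': array([ 6.78000e-02, -6.83757e+01, -3.25828e+01,  4.10000e-02,
        4.90000e-03, -6.00000e-04]), 'tcp_pos': array([0.62  , 0.1721, 0.1705]), 'orientation': array([ 3.1416e+00, -2.0000e-04,  2.6680e-01]), 'contact_force': array([0.0286, 0.0641, 0.335 ]), 'moment': array([ 0.0187, -0.0546, -0.0577]), 'grip_force': np.float64(7.9998), 'grip_width': np.float64(0.0197)}
```

To row units: -0.07 m / 0.8 = -0.0875, -0.045 m / 0.8 = -0.0563, 0.267 rad / 3.1416 = 0.085.

jog_arm:
  targets:
    - [0,0,0,0,0,0,0.1]
    - [0,0,0,0,0,0,0.1]
    - [0,0,-0.025,0,0,0,0.1]
    - [0,0,-0.0563,0,0,0,0.1]
    - [0,0,-0.0875,0,0,0,0.1]
    - [0,0,-0.0875,0,0,0.0398,0.1]
    - [0,0,-0.0875,0,0,0.0796,0.1]
    - [0,0,-0.0875,0,0,0.085,0.1]
    - [0,0,-0.0875,0,0,0.085,0.1]
  force: 30

```text
time: 3.78
tcp_pos: [0.6198, 0.1721, 0.24]
orientation: [3.141, 0.001, 0.002]
contact_force: [-0.0, -0.0, -1.6]
grip_width: 0.02
grip_force: 30.0
```

Run:
```python
from h import *
s=state();print({k:np.round(v,4) for k,v in s.items() if k not in('effort','qd','joints')})
f=grab_frame("scene");t=grab_frame("top");np.save('pics/s2.npy',f)
p=s['tcp_pos'];q=[p[0],p[1],.08];u,v=proj("scene",q)[0].astype(int);print(u,v)
a=cv2.resize(f[v-50:v+50,u-65:u+65],(780,600),interpolation=cv2.INTER_CUBIC)
cv2.imwrite('pics/s2.png',a[...,::-1])
```

```text
{'time': np.float64(3.7833), 'tcp_pos': array([0.6198, 0.1721, 0.24  ]), 'orientation': array([3.1415e+00, 8.0000e-04, 2.0000e-03]), 'contact_force': array([-0.0149, -0.0177, -1.6349]), 'moment': array([ 0.0252, -0.0132,  0.0109]), 'grip_force': np.float64(30.0003), 'grip_width': np.float64(0.02)}
163 233
```

View pics/s2.png

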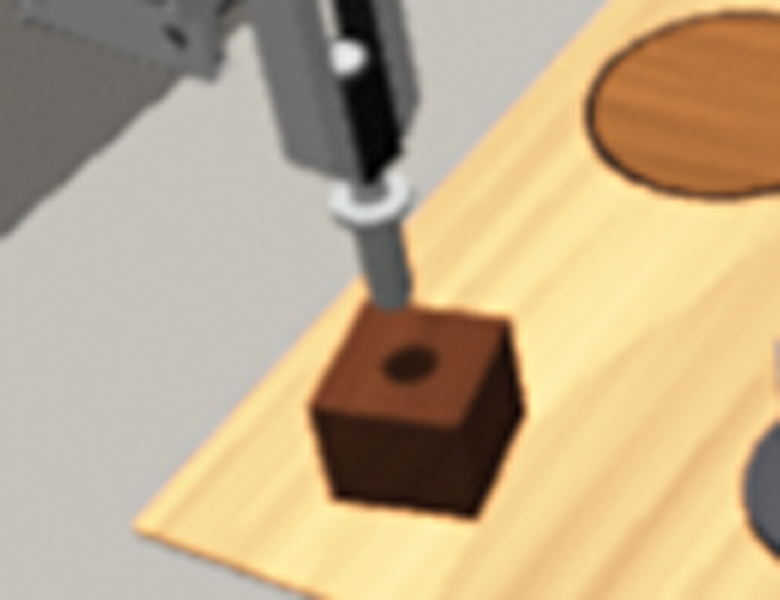

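The crop shows the pin hanging straight in the gripper, tip at (392,305), and the empty rest hole at (411,363). I use that hole to calibrate the scene camera against the arm.

Run:
```python
from h import *
s=np.load('pics/s2.npy');o=(98,183)
h=ray('scene',98+411/6-.42,183+363/6-.42,.052);print('rest hole scene',h)
print('tip',ray('scene',98+392/6-.42,183+303/6-.42,.083))
f=np.load('pics/scene0.npy')
for nm,P in(('b1',(.478,.1223)),('b2',(.490,-.0025)),('b3',(.472,-.1655))):
    u,v=proj('scene',[*P,.058])[0].round().astype(int);w=8
    a=cv2.resize(f[v-w:v+w,u-w:u+w],None,fx=8,fy=8,interpolation=cv2.INTER_CUBIC);g=cv2.cvtColor(a,cv2.COLOR_RGB2GRAY)
    t,m=cv2.threshold(g,0,1,cv2.THRESH_BINARY_INV+cv2.THRESH_OTSU)
    n,l,st,ce=cv2.connectedComponentsWithStats(m);k=min(range(1,n),key=lambda i:np.hypot(*(ce[i]-64)))
    c=(ce[k]+.5)/8-.5+[u-w,v-w];print(nm,P,ray('scene',*c,.058)[:2].round(4),st[k,4]/64,ce[k])
```

```text
rest hole scene [0.62088987 0.17065473 0.052     ]
tip [0.61947525 0.17440035 0.083     ]
b1 (0.478, 0.1223) [0.479  0.1216] 51.6875 [64.93077388 61.36094317]
b2 (0.49, -0.0025) [ 0.4915 -0.0028] 42.984375 [66.35405307 64.56597601]
b3 (0.472, -0.1655) [ 0.4738 -0.1662] 31.390625 [62.25833748 62.99701344]
```

jog_arm:
  targets:
    - [-0.0438,0.015,0,0,0,0,0.1]
    - [-0.0875,0.03,0,0,0,0,0.1]
    - [-0.1313,0.045,0,0,0,0,0.1]
    - [-0.1625,0.0563,0,0,0,0,0.1]
    - [-0.1763,0.0613,0,0,0,0,0.1]
    - [-0.1763,0.0613,0,0,0,0,0.1]
    - [-0.1763,0.0613,0,0,0,0,0.1]
    - [-0.1763,0.0613,0,0,0,0,0.1]

```text
time: 4.55
tcp_pos: [0.4797, 0.1233, 0.2405]
orientation: [-3.141, -0.001, 0.001]
contact_force: [0.4, 0.2, -2.2]
grip_width: 0.0198
grip_force: 30.0
```

Run:
```python
from h import *
for i in range(2):
  s=state();print({k:np.round(v,4) for k,v in s.items() if k in('tcp_pos','orientation','contact_force')})
  f=grab_frame("scene")
P=s['tcp_pos'];u,v=proj("scene",[.478,.1223,.06])[0].astype(int);print(u,v)
a=cv2.resize(f[v-40:v+40,u-52:u+52],(780,600),interpolation=cv2.INTER_CUBIC)
cv2.imwrite('pics/s3.png',a[...,::-1])
```

```text
{'tcp_pos': array([0.4797, 0.1233, 0.2405]), 'orientation': array([-3.1415e+00, -5.0000e-04,  1.1000e-03]), 'contact_force': array([ 0.4063,  0.1957, -2.1748])}
{'tcp_pos': array([0.4797, 0.1233, 0.2403]), 'orientation': array([-3.1416e+00, -1.0000e-04,  8.0000e-04]), 'contact_force': array([ 0.2717, -0.403 , -2.2626])}
240 246
```

View pics/s3.png

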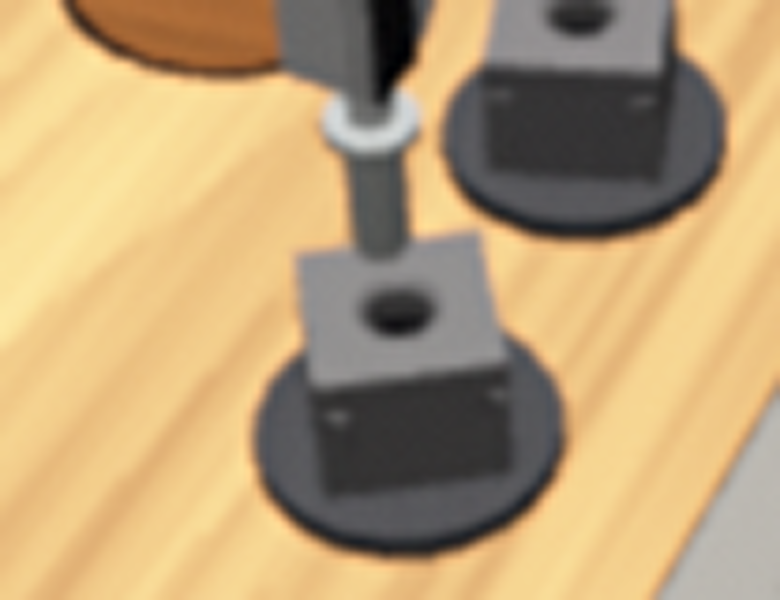

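The crop shows the pin tip at (382,255) above the socket mouth at (398,311), offset as expected for a vertical drop, so I descend gently.

To row units: 0.03 m / 0.8 = 0.0375, 0.027 m / 0.8 = 0.0338.

jog_arm:
  targets:
    - [0,0,0.015,0,0,0,0.1]
    - [0,0,0.025,0,0,0,0.1]
    - [0,0,0.03,0,0,0,0.1]
    - [0,0,0.0338,0,0,0,0.1]
    - [0,0,0.0375,0,0,0,0.1]
    - [0,0,0.0375,0,0,0,0.1]

```text
time: 5.15
tcp_pos: [0.479, 0.123, 0.2102]
orientation: [3.141, 0.001, -0.0]
contact_force: [-1.8, -3.0, 2.5]
grip_width: 0.0196
grip_force: 30.0
```

jog_arm:
  targets:
    - [-0.0006,0.0013,0,0,0,0,0.1]
    - [-0.0006,0.0013,0,0,0,0,0.1]

```text
time: 5.32
tcp_pos: [0.4785, 0.122, 0.2106]
orientation: [-3.141, -0.0, -0.0]
contact_force: [-0.3, -1.3, -1.7]
grip_width: 0.0197
grip_force: 30.0
```

To row units: 0.011 m / 0.8 = 0.0138, 0.009 m / 0.8 = 0.0113.

jog_arm:
  targets:
    - [-0.0003,0.0006,0.0038,0,0,0,0.1]
    - [-0.0003,0.0006,0.0075,0,0,0,0.1]
    - [-0.0003,0.0006,0.0113,0,0,0,0.1]
    - [-0.0003,0.0006,0.0138,0,0,0,0.1]
    - [-0.0003,0.0006,0.0138,0,0,0,0.1]

```text
time: 5.73
tcp_pos: [0.4782, 0.1217, 0.199]
orientation: [-3.142, 0.0, -0.0]
contact_force: [0.3, 0.2, -0.7]
grip_width: 0.0197
grip_force: 30.0
```

To row units: 0.006 m / 0.8 = 0.0075, 0.004 m / 0.8 = 0.005.

jog_arm:
  targets:
    - [0,0,0.0025,0,0,0,0.1]
    - [0,0,0.005,0,0,0,0.1]
    - [0,0,0.0075,0,0,0,0.1]
    - [0,0,0.0075,0,0,0,0.1]

```text
time: 6.07
tcp_pos: [0.4784, 0.1217, 0.1934]
orientation: [-3.141, -0.0, -0.0]
contact_force: [-0.7, 1.4, 3.7]
grip_width: 0.0199
grip_force: 30.0
```

b1 stops the pin at the faulty depth (tip about 34 mm up), so it is not the sound one. Next is b2.

jog_arm:
  targets:
    - [0,0,-0.0188,0,0,0,0.1]
    - [0,0,-0.0438,0,0,0,0.1]
    - [0,0,-0.06,0,0,0,0.1]
    - [0,0,-0.06,0,0,0,0.1]
    - [0.0038,0.0375,-0.06,0,0,0,0.1]
    - [0.0075,0.0813,-0.06,0,0,0,0.1]
    - [0.0113,0.125,-0.06,0,0,0,0.1]
    - [0.0154,0.1554,-0.06,0,0,0,0.1]
    - [0.0154,0.1554,-0.06,0,0,0,0.1]
    - [0.0154,0.1554,-0.06,0,0,0,0.1]

```text
time: 6.9
tcp_pos: [0.4903, -0.0036, 0.2404]
orientation: [-3.141, 0.001, -0.003]
contact_force: [-0.6, 0.5, -2.2]
grip_width: 0.0198
grip_force: 30.0
```

To row units: 0.031 m / 0.8 = 0.0388, 0.028 m / 0.8 = 0.035.

jog_arm:
  targets:
    - [0,0,0.0125,0,0,0,0.1]
    - [0,0,0.0225,0,0,0,0.1]
    - [0,0,0.03,0,0,0,0.1]
    - [0,0,0.035,0,0,0,0.1]
    - [0,0,0.0388,0,0,0,0.1]
    - [0,0,0.0388,0,0,0,0.1]

```text
time: 7.4
tcp_pos: [0.4904, -0.0024, 0.2097]
orientation: [-3.142, 0.001, 0.0]
contact_force: [-0.8, -1.0, -1.5]
grip_width: 0.0196
grip_force: 30.0
```

To row units: 0.011 m / 0.8 = 0.0138, 0.009 m / 0.8 = 0.0113.

jog_arm:
  targets:
    - [-0.0004,0.0005,0.0038,0,0,0,0.1]
    - [-0.0004,0.0005,0.0075,0,0,0,0.1]
    - [-0.0004,0.0005,0.0113,0,0,0,0.1]
    - [-0.0004,0.0005,0.0138,0,0,0,0.1]
    - [-0.0004,0.0005,0.0138,0,0,0,0.1]

```text
time: 7.82
tcp_pos: [0.4902, -0.0031, 0.1991]
orientation: [-3.141, 0.0, -0.0]
contact_force: [0.8, 1.0, -0.2]
grip_width: 0.02
grip_force: 30.0
```

To row units: 0.006 m / 0.8 = 0.0075, 0.004 m / 0.8 = 0.005.

jog_arm:
  targets:
    - [0,0,0.0025,0,0,0,0.1]
    - [0,0,0.005,0,0,0,0.1]
    - [0,0,0.0075,0,0,0,0.1]
    - [0,0,0.0075,0,0,0,0.1]

```text
time: 8.15
tcp_pos: [0.4903, -0.0031, 0.1934]
orientation: [-3.142, -0.0, -0.0]
contact_force: [1.1, 0.0, 3.9]
grip_width: 0.0197
grip_force: 30.0
```

b2 stops at the same depth and is faulty too. b3 should be the sound one, and I test it the same way.

To row units: 0.163 m / 0.8 = 0.2038, -0.0183 m / 0.8 = -0.0229.

jog_arm:
  targets:
    - [0,0,-0.0188,0,0,0,0.1]
    - [0,0,-0.0438,0,0,0,0.1]
    - [0,0,-0.06,0,0,0,0.1]
    - [0,0,-0.06,0,0,0,0.1]
    - [-0.005,0.0375,-0.06,0,0,0,0.1]
    - [-0.01,0.085,-0.06,0,0,0,0.1]
    - [-0.015,0.1313,-0.06,0,0,0,0.1]
    - [-0.02,0.175,-0.06,0,0,0,0.1]
    - [-0.0229,0.2038,-0.06,0,0,0,0.1]
    - [-0.0229,0.2038,-0.06,0,0,0,0.1]

```text
time: 8.98
tcp_pos: [0.4711, -0.1695, 0.2402]
orientation: [3.141, 0.001, -0.004]
contact_force: [-0.2, 1.1, -1.0]
grip_width: 0.0201
grip_force: 30.0
```

To row units: 0.031 m / 0.8 = 0.0388, 0.028 m / 0.8 = 0.035.

jog_arm:
  targets:
    - [0,0,0,0,0,0,0.1]
    - [0,0,0.0125,0,0,0,0.1]
    - [0,0,0.0225,0,0,0,0.1]
    - [0,0,0.03,0,0,0,0.1]
    - [0,0,0.035,0,0,0,0.1]
    - [0,0,0.0388,0,0,0,0.1]
    - [0,0,0.0388,0,0,0,0.1]

```text
time: 9.57
tcp_pos: [0.4719, -0.1658, 0.2097]
orientation: [-3.141, 0.001, 0.0]
contact_force: [-0.7, -0.4, -1.7]
grip_width: 0.0199
grip_force: 30.0
```

To row units: 0.015 m / 0.8 = 0.0188, 0.012 m / 0.8 = 0.015.

jog_arm:
  targets:
    - [-0.0004,0.0004,0.0038,0,0,0,0.1]
    - [-0.0004,0.0004,0.0075,0,0,0,0.1]
    - [-0.0004,0.0004,0.0113,0,0,0,0.1]
    - [-0.0004,0.0004,0.015,0,0,0,0.1]
    - [-0.0004,0.0004,0.0188,0,0,0,0.1]
    - [-0.0004,0.0004,0.0188,0,0,0,0.1]

```text
time: 10.07
tcp_pos: [0.4714, -0.1663, 0.1947]
orientation: [-3.141, 0.001, -0.0]
contact_force: [0.1, -0.5, -1.4]
grip_width: 0.0196
grip_force: 30.0
```

jog_arm:
  targets:
    - [0,0,0.0038,0,0,0,0.1]
    - [0,0,0.0075,0,0,0,0.1]
    - [0,0,0.0075,0,0,0,0.1]

```text
time: 10.32
tcp_pos: [0.4714, -0.1663, 0.1888]
orientation: [-3.141, 0.001, -0.0]
contact_force: [-0.0, 0.5, -0.5]
grip_width: 0.02
grip_force: 30.0
```

To row units: 0.009 m / 0.8 = 0.0113, 0.006 m / 0.8 = 0.0075.

jog_arm:
  targets:
    - [0,0,0.0038,0,0,0,0.1]
    - [0,0,0.0075,0,0,0,0.1]
    - [0,0,0.0113,0,0,0,0.1]
    - [0,0,0.0113,0,0,0,0.1]

```text
time: 10.65
tcp_pos: [0.4714, -0.1663, 0.1797]
orientation: [-3.141, 0.001, -0.0]
contact_force: [0.6, -0.2, -1.0]
grip_width: 0.0197
grip_force: 30.0
```

To row units: 0.0075 m / 0.8 = 0.0094, 0.006 m / 0.8 = 0.0075.

jog_arm:
  targets:
    - [0,0,0.0038,0,0,0,0.1]
    - [0,0,0.0075,0,0,0,0.1]
    - [0,0,0.0094,0,0,0,0.1]
    - [0,0,0.0094,0,0,0,0.1]

```text
time: 10.98
tcp_pos: [0.4717, -0.1664, 0.1729]
orientation: [3.141, -0.0, -0.0]
contact_force: [-0.2, -1.1, 3.5]
grip_width: 0.0192
grip_force: 30.0
```

The pin is home in b3: TCP at 0.173 with about 5 N of spring load, well past the faulty depth. I now draw b3 to the ring at (0.6255, -0.0335).

To row units: 0.053 m / 0.8 = 0.0663, -0.025 m / 0.8 = -0.0313.

jog_arm:
  targets:
    - [0.0025,-0.0021,0,0,0,0,0.1]
    - [0.0075,-0.0065,0,0,0,0,0.1]
    - [0.0138,-0.0119,0,0,0,0,0.1]
    - [0.0213,-0.0184,0,0,0,0,0.1]
    - [0.0288,-0.0249,0,0,0,0,0.1]
    - [0.0363,-0.0313,0,0,0,0,0.1]
    - [0.0438,-0.0378,0,0,0,0,0.1]
    - [0.0513,-0.0443,0,0,0,0,0.1]
    - [0.0588,-0.0508,0,0,0,0,0.1]
    - [0.0663,-0.0573,0,0,0,0,0.1]
  force: 40

```text
time: 11.82
tcp_pos: [0.5252, -0.12, 0.1729]
orientation: [-3.142, 0.0, -0.0]
contact_force: [-2.9, -2.1, 3.2]
grip_width: 0.0194
grip_force: 40.0
```

Dragging steadily with about 3.6 N of drag and the press held.

To row units: 0.06 m / 0.8 = 0.075, 0.054 m / 0.8 = 0.0675.

jog_arm:
  targets:
    - [0.0075,-0.0065,0,0,0,0,0.1]
    - [0.015,-0.013,0,0,0,0,0.1]
    - [0.0225,-0.0194,0,0,0,0,0.1]
    - [0.03,-0.0259,0,0,0,0,0.1]
    - [0.0375,-0.0324,0,0,0,0,0.1]
    - [0.045,-0.0389,0,0,0,0,0.1]
    - [0.0525,-0.0454,0,0,0,0,0.1]
    - [0.06,-0.0519,0,0,0,0,0.1]
    - [0.0675,-0.0583,0,0,0,0,0.1]
    - [0.075,-0.0648,0,0,0,0,0.1]

```text
time: 12.65
tcp_pos: [0.5852, -0.0683, 0.1729]
orientation: [-3.142, 0.0, -0.0]
contact_force: [-3.9, -2.0, 3.2]
grip_width: 0.0198
grip_force: 40.0
```

To row units: 0.041 m / 0.8 = 0.0513, 0.039 m / 0.8 = 0.0488.

jog_arm:
  targets:
    - [0.0075,-0.0065,0,0,0,0,0.1]
    - [0.015,-0.013,0,0,0,0,0.1]
    - [0.0225,-0.0194,0,0,0,0,0.1]
    - [0.03,-0.0259,0,0,0,0,0.1]
    - [0.0375,-0.0324,0,0,0,0,0.1]
    - [0.0438,-0.0378,0,0,0,0,0.1]
    - [0.0488,-0.0419,0,0,0,0,0.1]
    - [0.0513,-0.0441,0,0,0,0,0.1]
    - [0.0513,-0.0441,0,0,0,0,0.1]
    - [0.0513,-0.0441,0,0,0,0,0.1]

```text
time: 13.48
tcp_pos: [0.6259, -0.0331, 0.1731]
orientation: [-3.141, -0.001, -0.0]
contact_force: [0.7, 1.9, 2.7]
grip_width: 0.0199
grip_force: 40.0
```

Run:
```python
from h import *
s=state();print({k:np.round(v,4) for k,v in s.items() if k in('time','tcp_pos','orientation','contact_force','moment')})
f=grab_frame("scene")
u,v=proj("scene",[.6255,-.033,.05])[0].astype(int);print(u,v)
a=cv2.resize(f[v-60:v+60,u-80:u+80],(800,600),interpolation=cv2.INTER_CUBIC)
cv2.imwrite('pics/s4.png',a[...,::-1])
```

```text
{'time': np.float64(13.4833), 'tcp_pos': array([ 0.6259, -0.0331,  0.1731]), 'orientation': array([-3.1409e+00, -1.3000e-03, -1.0000e-04]), 'contact_force': array([0.7214, 1.8902, 2.6964]), 'moment': array([ 0.3092, -0.1444, -0.0294])}
218 185
```

View pics/s4.png

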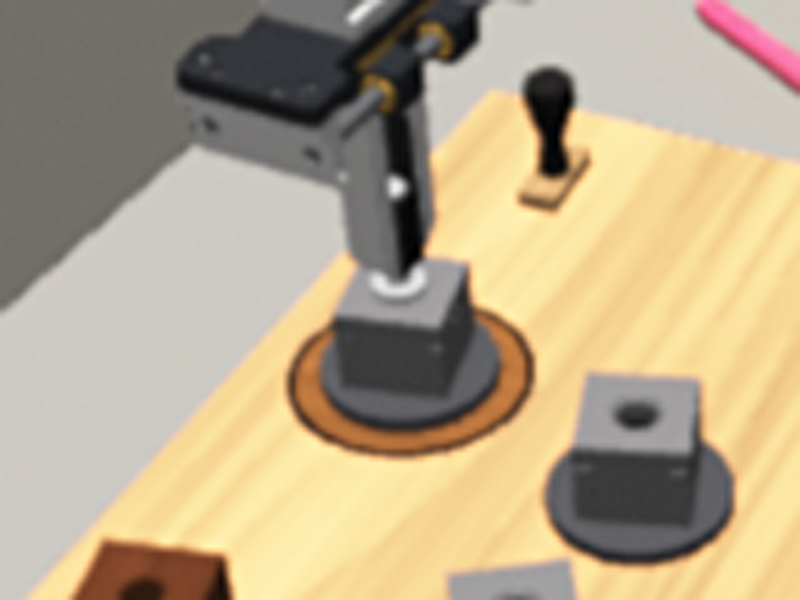

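The crop shows the base standing centred in the ring (ring around (410,378)) with the shoulder disc (397,282) on the barrel top. I ease the spring, release and go straight up.

To row units: -0.0035 m / 0.8 = -0.0044, -0.002 m / 0.8 = -0.0025.

jog_arm:
  targets:
    - [0,0,-0.0025,0,0,0,0.1]
    - [0,0,-0.0044,0,0,0,0.1]
    - [0,0,-0.0044,0,0,0,0.1]
    - [0,0,-0.0044,0,0,0,0.3]
    - [0,0,-0.0044,0,0,0,0.5]
    - [0,0,-0.0044,0,0,0,0.6]
    - [0,0,-0.0044,0,0,0,0.6]

```text
time: 14.12
tcp_pos: [0.6256, -0.0335, 0.1763]
orientation: [-3.142, 0.0, -0.0]
contact_force: [0.2, -0.3, -0.2]
grip_width: 0.043
grip_force: 0.0
```

To row units: -0.14 m / 0.8 = -0.175, -0.12 m / 0.8 = -0.15.

jog_arm:
  targets:
    - [0,0,-0.0125,0,0,0,0.6]
    - [0,0,-0.0375,0,0,0,0.6]
    - [0,0,-0.075,0,0,0,0.6]
    - [0,0,-0.1125,0,0,0,0.6]
    - [0,0,-0.15,0,0,0,0.6]
    - [-0.0375,0.0375,-0.175,0,0,0,0.6]
    - [-0.075,0.075,-0.175,0,0,0,0.6]
    - [-0.1125,0.1125,-0.175,0,0,0,0.6]
    - [-0.15,0.15,-0.175,0,0,0,0.6]
    - [-0.175,0.175,-0.175,0,0,0,0.6]

```text
time: 14.95
tcp_pos: [0.4836, -0.1747, 0.3174]
orientation: [3.141, -0.001, -0.0]
contact_force: [0.7, 0.1, -0.4]
grip_width: 0.0564
grip_force: 0.0
```

To row units: -0.11 m / 0.8 = -0.1375, -0.09 m / 0.8 = -0.1125.

jog_arm:
  targets:
    - [-0.0375,0.0375,0,0,0,0,0.6]
    - [-0.075,0.075,0,0,0,0,0.6]
    - [-0.1125,0.1125,0,0,0,0,0.6]
    - [-0.1375,0.1375,0,0,0,0,0.6]
    - [-0.1375,0.1375,0,0,0,0,0.6]
    - [-0.1375,0.1375,0,0,0,0,0.6]

```text
time: 15.45
tcp_pos: [0.3748, -0.2843, 0.3173]
orientation: [3.141, -0.001, -0.003]
contact_force: [0.2, 0.2, 0.3]
grip_width: 0.0563
grip_force: 0.0
```

Run:
```python
from h import *
s=state();print({k:np.round(v,4) for k,v in s.items() if k in('time','tcp_pos','contact_force','grip_width')})
f=grab_frame("scene");t=grab_frame("top")
u,v=proj("scene",[.6255,-.033,.05])[0].astype(int);print(u,v)
a=cv2.resize(f[v-60:v+90,u-100:u+100],(533,400),interpolation=cv2.INTER_CUBIC)
b=cv2.resize(t[120:270,190:400],(533,380),interpolation=cv2.INTER_CUBIC)
c=np.zeros((590,800,3),np.uint8);c[:300,:400]=cv2.resize(a,(400,300));c[:300,400:]=cv2.resize(b,(400,300));cv2.imwrite('pics/s5.png',np.ascontiguousarray(c[:300,:,::-1]))
```

```text
{'time': np.float64(15.45), 'tcp_pos': array([ 0.3748, -0.2843,  0.3173]), 'contact_force': array([0.1755, 0.205 , 0.283 ]), 'grip_width': np.float64(0.0563)}
218 185
```

View pics/s5.png

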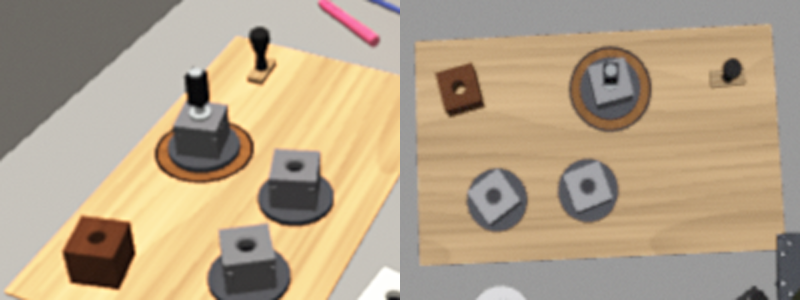

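The picture shows the sound base centred in the ring (right tile, (611,88)) with the pin standing home. The other two bases (497,199) and (588,190), the stamp and the empty rest are in place, so I hand in the job.

```bash
python3 -c "
from cell import ticket
print(ticket.close_job())"
```

```text
the job is handed in; nothing more can be done
None
```

The job is handed in: the pin went fully home only in the third base (the right-most in the top view), which now stands upright inside the ring with the pin home in it, and the other two bases show no visible shift after being tried.

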